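# Impellers into their pump casings

## Task

Put each of the three brass impellers (the discs with curved vanes round a boss) into the open dark pump casing of its own size: small into small, medium into medium, large into large. Lower each one right down, so that it lies flat on the casing's floor, boss up, before you let go of it (none may be dropped or left hung up on a rim), and leave the two plain covers without vanes where they lie.

Things in the scene. Friction and masses are not known exactly. Their poses are not given: they have to be found in the camera images.
- casing_small: small pump casing: heavy dark cast-iron open round dish, bolted down, open at the top. Outside diameter 94, inside diameter 76, wall 9, floor 6 thick, rim 28 above the bench, bright steel spot in the middle of the floor; a short flanged outlet pipe sticks out sideways 20 beyond the wall, up to 32 high. Origin: centre of its underside, on the bench; z up, y along the outlet pipe. Sizes in mm.
- casing_medium: medium pump casing: heavy dark cast-iron open round dish, bolted down, open at the top. Outside diameter 112, inside diameter 94, wall 9, floor 6 thick, rim 28 above the bench, bright steel spot in the middle of the floor; a short flanged outlet pipe sticks out sideways 20 beyond the wall, up to 32 high. Origin: centre of its underside, on the bench; z up, y along the outlet pipe. Sizes in mm.
- casing_large: large pump casing: heavy dark cast-iron open round dish, bolted down, open at the top. Outside diameter 130, inside diameter 112, wall 9, floor 6 thick, rim 28 above the bench, bright steel spot in the middle of the floor; a short flanged outlet pipe sticks out sideways 20 beyond the wall, up to 32 high. Origin: centre of its underside, on the bench; z up, y along the outlet pipe. Sizes in mm.
- impeller_small: small brass pump impeller, loose, about 200 g: round disc of diameter 56 and thickness 6, with six curved vanes on its top, up to 15.5 high, round a smooth central boss, which narrows to diameter 26 from 18 up to its top at 50 above the underside. It lies flat, boss up; grip it by the boss, above the vanes. Origin: centre of its underside; z up along the boss. It goes in the small casing, with 10 to spare all round. Sizes in mm.
- impeller_medium: medium brass pump impeller, loose, about 330 g: round disc of diameter 74 and thickness 6, with six curved vanes on its top, up to 15.5 high, round a smooth central boss, which narrows to diameter 26 from 18 up to its top at 50 above the underside. It lies flat, boss up; grip it by the boss, above the vanes. Origin: centre of its underside; z up along the boss. It goes in the medium casing, with 10 to spare all round. Sizes in mm.
- impeller_large: large brass pump impeller, loose, about 500 g: round disc of diameter 92 and thickness 6, with six curved vanes on its top, up to 15.5 high, round a smooth central boss, which narrows to diameter 26 from 18 up to its top at 50 above the underside. It lies flat, boss up; grip it by the boss, above the vanes. Origin: centre of its underside; z up along the boss. It goes in the large casing, with 10 to spare all round. Sizes in mm.
- cover_small: small plain brass bearing cover, loose, not to be moved: smooth disc of diameter 60, 10 thick, with four dark bolt holes and no vanes, and a boss of diameter 26 like the impellers', top 50 above the underside. Origin: centre of its underside, on the bench; z up. Sizes in mm.
- cover_large: large plain brass bearing cover, loose, not to be moved: smooth disc of diameter 84, 10 thick, with four dark bolt holes and no vanes, and a boss of diameter 26 like the impellers', top 50 above the underside. Origin: centre of its underside, on the bench; z up. Sizes in mm.
Mind the look-alikes: they are no part of the job. What is shaped like the impeller_small but blue or green is not meant.

How it is judged:
By the outcome, as a careful person would: the job done as asked, in the order asked, and still so for the second after the job is handed in, with the robot touching nothing.
It also fails if it takes over 88 s, if anything falls off the work surface, if the arm or the gripper's body presses on something with over 40 N, if the wrist force passes 120 N, or if a joint passes its speed limit or range.

## Robot

A 6-joint arm with a two-finger parallel gripper is mounted at the origin on the work surface. World frame = base frame: x ahead of the robot, y to its left, z up, the work surface at z = 0. Lengths are in m, angles in rad, forces in N, time in s.
With the tool pointing down it reaches from about 0.225 to 0.875 m from the base axis. Payload 3.4 kg.
Tool frame: the origin (TCP) lies on the mounting face of the last link; the fingertips stand 173 mm ahead of it and the grasp point (between the pads) lies 155 mm ahead of it; z points along the fingers, y is the line along which they close (so a half turn about z gives the same grasp; the last joint's range is limited). The gripper opens to 85 mm and grips with 20 to 120 N. Pads are 22 mm wide; open, the fingers measure 114 mm over their backs; the gripper's body (76 mm by 85 mm) begins 54 mm behind the grasp point. The pads swing forward as they close: fully open they stand 13 mm farther back than shut.
Start: joints at [1.173, 0.276, 1.505, -0, 1.361, -0.121], TCP at [0.157, 0.553, 0.405] pointing down, gripper open.
Joint ranges: [-2.89, 2.89], [-0.75, 2.08], [0.22, 2.7], [-1.18, 4.32], [0.11, 2.71], [-2.7, 2.7]. Speed limits (rad/s): [2.57, 2.57, 3.14, 3.14, 3.14, 3.14].

## Interface

Orientations are given as a rotation vector (axis times angle).
In Python, from workcell import r gives the robot as it stands.
- The arm moves only by the shell command python3 -m crank 'ROWS'. ROWS is JSON, a list of rows, each an object of numbers: "dx", "dy", "dz": the shift along the tool's x, y, z in cm; "turn": the turn about the tool's z in degrees; "fingers": the closure, from 0 (fully open) to 1 (shut). A call has 1 to 5 rows; each row shifts and turns the commanded pose from where the row before left it, along the tool's axes as they then stand; what a row does not reach is not made up. A row lasts 1/12 s, in which the tool goes at most 41.7 mm and 7.16 degrees, less where a joint would pass 70% of its speed; a pose out of reach is approached as far as the arm can. A call with a gripper value outside its range is refused whole. The fingers move at their own pace and stop on an object; the grip force is fixed at half the most. Time passes only in rows, so rows that do not move let the fingers close. It gives the time, the measured TCP pose, the force, the opening and the grip force at its end, in the units of the state.
- r.sense(): the state, without advancing time (a new reading comes with each control period).
- r.get_image(name): name is "scene" or "top" or "wrist"; returns (picture, depth): 400x640x3 uint8, red, green, blue; 400x640 float32, m along the optical axis (not along the pixel's ray), 0 where there is no reading.
- r.camera_params(name): a dict with "camera_matrix" (3x3 intrinsics, pixels), "k1" (the pictures are not rectified: a ray, as slopes to the right and down, at radius r is drawn at 1 + k1 r^2 times it, then the intrinsics apply), "eye" and "rotation" of the camera in the world. Camera axes: x right, y down, z forward; pixel columns grow to the right and rows downward; lengths in m; the calibration is good to about 2 mm. A picture is of the moment at which its call begins: read the wrist's pose just before it. camera_params takes no time and is no camera call; for the wrist camera it gives the pose at the moment of the call.
- r.job_done(): hands the job in; it is judged then, once.
The state is a dict: "t": time; "q": joint angles; "dq": joint speeds; "tau": joint torques, N m; "ee_pos": TCP position; "tool_rot": TCP orientation; "ft_force": force on the tool from outside, world axes, zero at the start; "torque": the same for the moment, N m; "width": opening from 0.0 (shut) to 1.0 (fully open); "grip_force": force on a finger pad.
Only numpy, scipy, OpenCV 4.12 (cv2) and the standard library are available. Lean on these libraries where they do the work, as an engineer would, in place of code of your own. Each camera call takes 0.05 s, during which the arm holds its last target. There are 200 camera calls.

## Working session

There is one attempt and no reset: what is moved stays moved. The work goes in short steps, Python scripts to look and compute and a shell command to move; the robot and the scene stay as the last step left them, time stands still between calls to the robot, and variables do not carry over. Pictures are saved under pics/ and viewed, at most 14 in all, crops included, and the job is handed in when it is done.

```bash
mkdir -p pics; ls; python3 - <<'E'
from workcell import r
import cv2,numpy as np
for n in("top","scene"):
    im,d=r.get_image(n); cv2.imwrite(f"pics/{n}0.png",im[:,:,::-1]); np.savez(f"{n}0.npz",im=im,d=d)
    p=r.camera_params(n); print(n,p)
s=r.sense(); print(s)
E
```

```text
pics
top {'camera_matrix': array([[440.82023426,   0.        , 315.76949133],
       [  0.        , 440.82023426, 196.41296113],
       [  0.        ,   0.        ,   1.        ]]), 'k1': 0.034061589717788616, 'eye': array([ 0.37807053, -0.05228154,  1.27475255]), 'rotation': array([-2.12573016,  2.14576563, -0.16563997])}
scene {'camera_matrix': array([[476.34409921,   0.        , 328.93890092],
       [  0.        , 476.34409921, 204.53233588],
       [  0.        ,   0.        ,   1.        ]]), 'k1': -0.1047300585364115, 'eye': array([ 1.41170551, -0.06242599,  0.76860239]), 'rotation': array([-1.68318694, -1.71816517,  0.77311395])}
{'t': 0.1, 'q': array([ 1.17299046e+00,  2.76541907e-01,  1.50603556e+00,  1.83490247e-05,
        1.36068243e+00, -1.21012840e-01]), 'dq': array([-0.00090934, -0.0021228 , -0.00303372, -0.00067538, -0.00044492,
       -0.00111398]), 'tau': array([ 1.30644992e-03, -4.17695940e+01, -2.46407264e+01, -4.60405431e-05,
        5.61139779e-03,  6.59312562e-06]), 'ee_pos': array([0.15706619, 0.55293437, 0.40390861]), 'tool_rot': array([-4.33343293e-01, -3.11111166e+00,  2.52368804e-03]), 'ft_force': array([ 0.25330204, -0.08893144, -0.67515411]), 'torque': array([ 0.04545132, -0.06779313,  0.04111097]), 'grip_force': 0.0, 'width': 0.9927527688967641}
```

View pics/top0.png

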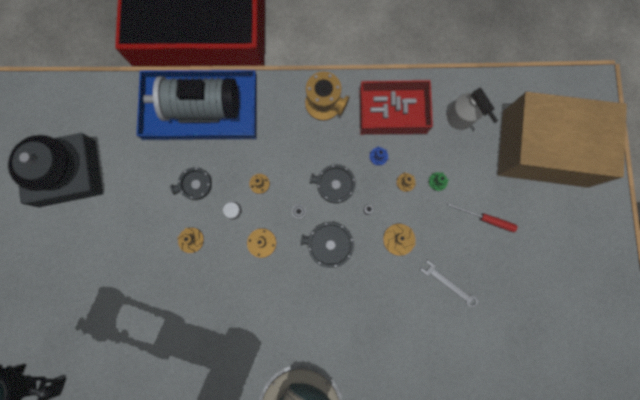

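View pics/scene0.png

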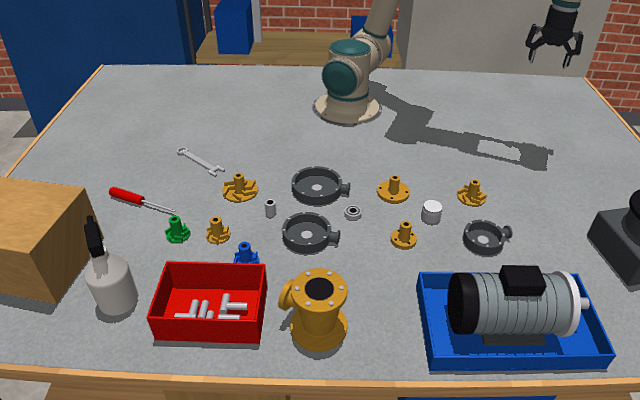

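The top view shows these candidates:
- **Vaned brass impellers:** (190,239) medium, (406,181) small, (399,239) large.
- **Plain covers:** (260,183) and (262,242).
- **Look-alikes:** blue (379,156) and green (438,181). They are the wrong colour, so they are not meant.
- **Casings:** (195,183) small, (335,183) medium and (329,244) large.

I'll confirm this in one enlarged crop and measure positions.

```bash
cat > h.py <<'E'
import numpy as np,cv2
from scipy.spatial.transform import Rotation as R
def ray(p,uv):
    K=p["camera_matrix"];x=(np.array(uv,float)-K[:2,2])/K[0,0];y=x.copy()
    for _ in range(20): y=x/(1+p["k1"]*(y@y))
    return R.from_rotvec(np.ravel(p["rotation"])).as_matrix()@np.r_[y,1] if np.size(p["rotation"])==3 else p["rotation"]@np.r_[y,1]
def at(p,uv,z):
    d=ray(p,uv);return p["eye"]+d*(z-p["eye"][2])/d[2]
E
python3 - <<'E'
from workcell import r
from h import *
p=r.camera_params("top");im=np.load("top0.npz")["im"]
c=im[140:280,160:460,::-1]
cv2.imwrite("pics/crop.png",cv2.resize(c,(800,373),interpolation=cv2.INTER_CUBIC))
for n,uv,z in[("si",(406,181),.015),("mi",(190,239),.015),("li",(399,239),.015),("sc",(260,183),.01),("lc",(262,242),.01),("cs",(196,183),.028),("cm",(335.5,183.5),.028),("cl",(330,244),.028)]:
    print(n,at(p,uv,z).round(4))
hsv=cv2.cvtColor(im,cv2.COLOR_RGB2HSV)
E
```

```text
si [ 0.624  -0.3091  0.015 ]
mi [0.462  0.3123 0.015 ]
li [ 0.4563 -0.2823  0.015 ]
sc [0.6234 0.1158 0.01  ]
lc [0.4516 0.1081 0.01  ]
cs [0.6216 0.2973 0.028 ]
cm [ 0.6162 -0.1039  0.028 ]
cl [ 0.4431 -0.0856  0.028 ]
```

View pics/crop.png

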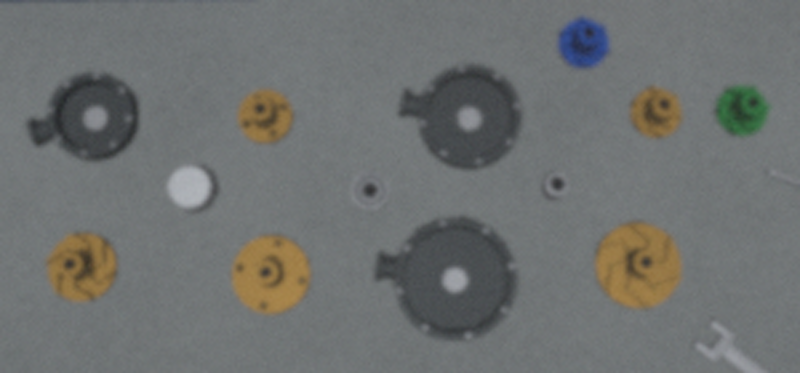

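The crop confirms the identification: vanes at (656,112), (82,267) and (639,265), and plain covers with bolt holes at (265,116) and (271,274). The casing outside widths run small, medium, large, with floor spots at (96,118), (469,118) and (455,280). Next I'll refine the centres.

```bash
python3 - <<'E'
from workcell import r
from h import *
p=r.camera_params("top");im=np.load("top0.npz")["im"];d=np.load("top0.npz")["d"]
hsv=cv2.cvtColor(im,cv2.COLOR_RGB2HSV).astype(int)
brass=((hsv[...,0]>10)&(hsv[...,0]<28)&(hsv[...,1]>90)).astype(np.uint8)
for n,(u,v),k in[("si",(406,182),15),("mi",(191,240),20),("li",(399.6,239.4),24)]:
    m=np.zeros_like(brass);cv2.circle(m,(int(u),int(v)),k,1,-1)
    pts=np.argwhere(brass*m)[:,::-1].astype(np.float32);(c,rad)=cv2.minEnclosingCircle(pts)
    print(n,c,rad,at(p,c,.010).round(4), "boss cam-depth",d[int(v),int(u)])
for n,(u,v) in[("cs",(196,184)),("cm",(336,184)),("cl",(330.6,245))]:
    w=im[v-7 if 0 else int(v)-7:int(v)+8,int(u)-7:int(u)+8].mean(2)-100;w[w<0]=0
    y,x=np.mgrid[-7:8,-7:8];c=(int(u)+(w*x).sum()/w.sum(),int(v)+(w*y).sum()/w.sum())
    print(n,c,at(p,c,.006).round(4))
print(r.sense()["ee_pos"])
E
```

```text
si (405.6929016113281, 181.8045654296875) 8.965936660766602 [ 0.6226 -0.3091  0.01  ] boss cam-depth 1.2460883
mi (190.3000030517578, 239.6999969482422) 12.624683380126953 [0.4603 0.3129 0.01  ] boss cam-depth 1.2294309
li (399.0, 239.0) 15.811488151550293 [ 0.4566 -0.2832  0.01  ] boss cam-depth 1.2174065
cs (np.float64(195.37001897533207), np.float64(183.85426944971536)) [0.6234 0.3053 0.006 ]
cm (np.float64(335.6117822273705), np.float64(184.04567267913288)) [ 0.6188 -0.1051  0.006 ]
cl (np.float64(330.2071000098338), np.float64(244.61775985839316)) [ 0.4425 -0.0868  0.006 ]
[0.15706619 0.55293437 0.40390861]
```

```bash
python3 -m crank '[{"turn":-5.3},{"turn":-5.3},{"turn":-5.3}]'
```

```text
validation failed for argument at $[0]...
```

```bash
python3 -m crank '[{"dx":0,"dy":0,"dz":0,"turn":-5.3,"fingers":0},{"dx":0,"dy":0,"dz":0,"turn":-5.3,"fingers":0},{"dx":0,"dy":0,"dz":0,"turn":-5.3,"fingers":0}]'
```

```text
t: 0.35
ee_pos: [0.1571, 0.553, 0.4042]
tool_rot: [0.008, -3.141, 0.002]
ft_force: [0.2, 0.0, -0.3]
width: 1.0
grip_force: 0.0
```

```bash
python3 -m crank '[{"dx":-1.86,"dy":-3.45,"dz":0,"turn":0,"fingers":0},{"dx":-1.86,"dy":-3.45,"dz":0,"turn":0,"fingers":0},{"dx":-1.86,"dy":-3.45,"dz":0,"turn":0,"fingers":0},{"dx":-1.86,"dy":-3.45,"dz":0,"turn":0,"fingers":0},{"dx":-1.86,"dy":-3.45,"dz":0,"turn":0,"fingers":0}]'; python3 -m crank '[{"dx":-1.86,"dy":-3.45,"dz":0,"turn":0,"fingers":0},{"dx":-1.86,"dy":-3.45,"dz":0,"turn":0,"fingers":0},{"dx":-1.86,"dy":-3.45,"dz":0,"turn":0,"fingers":0},{"dx":-1.86,"dy":-3.45,"dz":0,"turn":0,"fingers":0},{"dx":-1.86,"dy":-3.45,"dz":0,"turn":0,"fingers":0}]'
```

```text
t: 0.77
ee_pos: [0.2505, 0.379, 0.4043]
tool_rot: [0.003, -3.141, 0.001]
ft_force: [0.3, -0.2, 0.1]
width: 1.001
grip_force: 0.0
t: 1.18
ee_pos: [0.3435, 0.2064, 0.4046]
tool_rot: [0.002, -3.142, -0.0]
ft_force: [0.5, -0.2, -0.6]
width: 1.001
grip_force: 0.0
```

Motion tracks as expected, so I'll continue to above the small impeller.

```bash
python3 -m crank '[{"dx":-1.86,"dy":-3.45,"dz":0,"turn":0,"fingers":0},{"dx":-1.86,"dy":-3.45,"dz":0,"turn":0,"fingers":0},{"dx":-1.86,"dy":-3.45,"dz":0,"turn":0,"fingers":0},{"dx":-1.86,"dy":-3.45,"dz":0,"turn":0,"fingers":0},{"dx":-1.86,"dy":-3.45,"dz":0,"turn":0,"fingers":0}]'; python3 -m crank '[{"dx":-1.86,"dy":-3.45,"dz":0,"turn":0,"fingers":0},{"dx":-1.86,"dy":-3.45,"dz":0,"turn":0,"fingers":0},{"dx":-1.86,"dy":-3.45,"dz":0,"turn":0,"fingers":0},{"dx":-1.86,"dy":-3.45,"dz":0,"turn":0,"fingers":0},{"dx":-1.86,"dy":-3.45,"dz":0,"turn":0,"fingers":0}]'; python3 -m crank '[{"dx":-1.86,"dy":-3.45,"dz":1,"turn":0,"fingers":0},{"dx":-1.86,"dy":-3.45,"dz":1,"turn":0,"fingers":0},{"dx":-1.86,"dy":-3.45,"dz":1,"turn":0,"fingers":0},{"dx":-1.86,"dy":-3.45,"dz":1,"turn":0,"fingers":0},{"dx":-1.86,"dy":-3.45,"dz":1,"turn":0,"fingers":0}]'
python3 -m crank '[{"dx":0,"dy":0,"dz":0,"turn":0,"fingers":0},{"dx":0,"dy":0,"dz":0,"turn":0,"fingers":0}]'
python3 - <<'E'
from workcell import r
import cv2
p=r.camera_params("wrist");im,d=r.get_image("wrist");print(p,r.sense()["ee_pos"])
cv2.imwrite("pics/w1.png",im[:,:,::-1])
E
```

```text
t: 1.6
ee_pos: [0.4367, 0.0339, 0.4045]
tool_rot: [0.0, -3.141, -0.001]
ft_force: [1.3, 2.0, 0.2]
width: 1.003
grip_force: 0.0
t: 2.02
ee_pos: [0.53, -0.1386, 0.4043]
tool_rot: [0.0, -3.141, -0.001]
ft_force: [0.1, 0.7, 0.6]
width: 1.003
grip_force: 0.0
t: 2.43
ee_pos: [0.6232, -0.3108, 0.3534]
tool_rot: [0.001, -3.141, -0.001]
ft_force: [0.4, 1.2, 0.7]
width: 1.0
grip_force: 0.0
t: 2.6
ee_pos: [0.623, -0.3111, 0.3517]
tool_rot: [-0.003, -3.138, -0.004]
ft_force: [-0.3, 0.3, 0.5]
width: 0.999
grip_force: 0.0
{'camera_matrix': array([[323.00136581,   0.        , 319.76155622],
       [  0.        , 323.00136581, 199.21072615],
       [  0.        ,   0.        ,   1.        ]]), 'k1': -0.0635288624254471, 'eye': array([ 0.55048808, -0.30982713,  0.32233969]), 'rotation': array([2.07285798, 2.06985859, 0.29650117])} [ 0.62265961 -0.30960751  0.3529025 ]
```

View pics/w1.png

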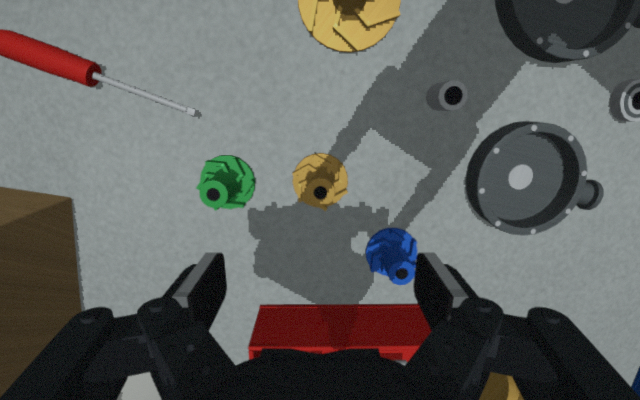

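The wrist view shows the small brass impeller with its boss hole at (320,192) and disc near (320,180). Green is at (226,183), blue at (393,254), and the medium casing's spot is at (521,177).

```bash
python3 - <<'E'
from workcell import r
from h import *
p=r.camera_params("wrist")
for n,uv,z in[("si boss",(320,192),.05),("green",(213,194),.05),("blue",(402,273),.05),("cm",(521,177),.006)]: print(n,at(p,uv,z).round(4))
E
```

```text
si boss [ 0.623  -0.3075  0.05  ]
green [ 0.6247 -0.402   0.05  ]
blue [ 0.7029 -0.2293  0.05  ]
cm [ 0.6186 -0.0999  0.006 ]
```

```bash
python3 -m crank '[{"dx":0,"dy":0.2,"dz":3.5,"turn":0,"fingers":0},{"dx":0,"dy":0,"dz":3.5,"turn":0,"fingers":0},{"dx":0,"dy":0,"dz":3.5,"turn":0,"fingers":0},{"dx":0,"dy":0,"dz":3.0,"turn":0,"fingers":0},{"dx":0,"dy":0,"dz":2.2,"turn":0,"fingers":0}]'; python3 -m crank '[{"dx":0,"dy":0,"dz":0,"turn":0,"fingers":0},{"dx":0,"dy":0,"dz":0,"turn":0,"fingers":0.3}]'
python3 - <<'E'
from workcell import r
import cv2
im,d=r.get_image("wrist");print(r.sense()["ee_pos"])
cv2.imwrite("pics/w2.png",im[:,:,::-1])
E
```

```text
t: 3.07
ee_pos: [0.6215, -0.3047, 0.1959]
tool_rot: [0.003, -3.139, -0.003]
ft_force: [-0.1, 0.7, 0.5]
width: 1.0
grip_force: 0.0
t: 3.23
ee_pos: [0.6223, -0.3055, 0.1976]
tool_rot: [0.003, -3.14, -0.002]
ft_force: [0.2, -0.3, 0.5]
width: 0.881
grip_force: 0.0
[ 0.62307879 -0.30624772  0.19931804]
```

View pics/w2.png

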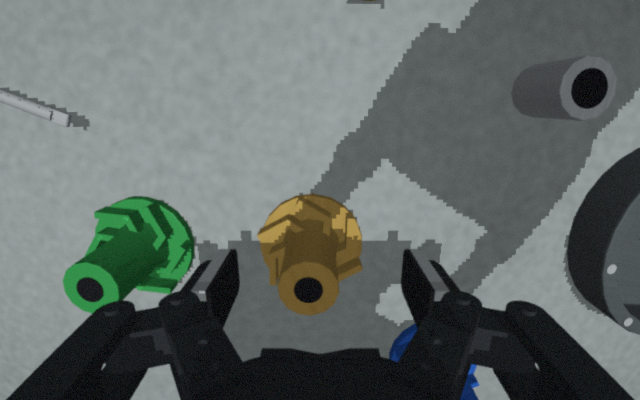

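The boss hole is at (308,291), about 3 mm left of mid-pads (319), and the two pads straddle it. I'll shift slightly and close.

```bash
python3 -m crank '[{"dx":0,"dy":-0.25,"dz":0.2,"turn":0,"fingers":0.4},{"dx":0,"dy":0,"dz":0,"turn":0,"fingers":1},{"dx":0,"dy":0,"dz":0,"turn":0,"fingers":1},{"dx":0,"dy":0,"dz":0,"turn":0,"fingers":1},{"dx":0,"dy":0,"dz":0,"turn":0,"fingers":1}]'; python3 -m crank '[{"dx":0,"dy":0,"dz":0,"turn":0,"fingers":1},{"dx":0,"dy":0,"dz":0,"turn":0,"fingers":1},{"dx":0,"dy":0,"dz":0,"turn":0,"fingers":1},{"dx":0,"dy":0,"dz":0,"turn":0,"fingers":1},{"dx":0,"dy":0,"dz":0,"turn":0,"fingers":1}]'
```

```text
t: 3.7
ee_pos: [0.6232, -0.31, 0.1976]
tool_rot: [-0.001, 3.139, -0.003]
ft_force: [-0.9, -1.0, 6.4]
width: 0.275
grip_force: 59.2
t: 4.12
ee_pos: [0.6232, -0.31, 0.1976]
tool_rot: [-0.001, 3.139, -0.003]
ft_force: [-0.9, -0.2, 6.0]
width: 0.277
grip_force: 59.2
```

```bash
python3 -m crank '[{"dx":0,"dy":0,"dz":-2,"turn":0,"fingers":1},{"dx":0,"dy":0,"dz":-3,"turn":0,"fingers":1},{"dx":0,"dy":0,"dz":-3,"turn":0,"fingers":1},{"dx":0,"dy":1.5,"dz":-2.2,"turn":0,"fingers":1},{"dx":0,"dy":3.0,"dz":0,"turn":0,"fingers":1}]'
python3 -m crank '[{"dx":0,"dy":4,"dz":0,"turn":0,"fingers":1},{"dx":0,"dy":4,"dz":0,"turn":0,"fingers":1},{"dx":0,"dy":4,"dz":0,"turn":0,"fingers":1},{"dx":0,"dy":4,"dz":0,"turn":0,"fingers":1},{"dx":0,"dy":4,"dz":0,"turn":0,"fingers":1}]'
python3 -m crank '[{"dx":0,"dy":4,"dz":0,"turn":0,"fingers":1},{"dx":0,"dy":4,"dz":0,"turn":0,"fingers":1},{"dx":0,"dy":4,"dz":0,"turn":0,"fingers":1},{"dx":0,"dy":4,"dz":0,"turn":0,"fingers":1},{"dx":0,"dy":4,"dz":0,"turn":0,"fingers":1}]'
python3 -m crank '[{"dx":0,"dy":4,"dz":0,"turn":0,"fingers":1},{"dx":0,"dy":4,"dz":0,"turn":0,"fingers":1},{"dx":0,"dy":4,"dz":0,"turn":0,"fingers":1},{"dx":0,"dy":3,"dz":0,"turn":0,"fingers":1},{"dx":0,"dy":2,"dz":0,"turn":0,"fingers":1}]'
python3 -m crank '[{"dx":0,"dy":0,"dz":0,"turn":0,"fingers":1},{"dx":0,"dy":0,"dz":0,"turn":0,"fingers":1}]'
python3 - <<'E'
from workcell import r
import cv2
print(r.sense()["ee_pos"]);im,d=r.get_image("wrist")
cv2.imwrite("pics/w3.png",im[:,:,::-1])
E
```

```text
t: 4.53
ee_pos: [0.6242, -0.268, 0.3033]
tool_rot: [0.004, 3.131, -0.012]
ft_force: [1.8, -0.5, -2.0]
width: 0.274
grip_force: 59.3
t: 4.95
ee_pos: [0.6219, -0.0627, 0.2974]
tool_rot: [0.0, -3.141, -0.001]
ft_force: [0.9, 0.2, -2.6]
width: 0.277
grip_force: 59.2
t: 5.37
ee_pos: [0.6218, 0.1373, 0.2974]
tool_rot: [0.001, -3.141, -0.0]
ft_force: [0.6, -0.4, -3.2]
width: 0.276
grip_force: 59.2
t: 5.78
ee_pos: [0.6214, 0.309, 0.2971]
tool_rot: [0.005, -3.141, -0.002]
ft_force: [-1.4, 0.1, -1.9]
width: 0.278
grip_force: 59.3
t: 5.95
ee_pos: [0.6217, 0.3066, 0.2969]
tool_rot: [0.005, -3.14, 0.001]
ft_force: [0.4, -1.1, -2.1]
width: 0.278
grip_force: 59.3
[0.62174161 0.3066171  0.29691075]
```

View pics/w3.png

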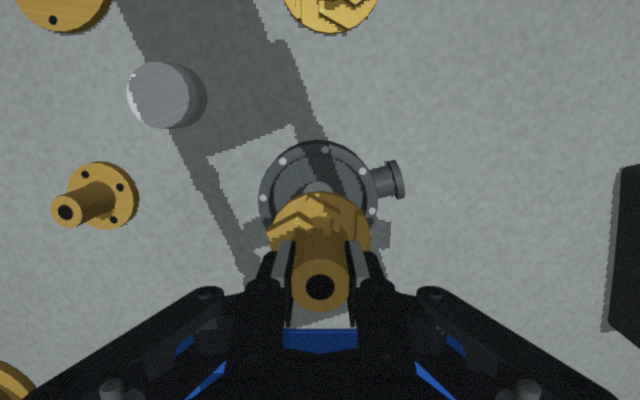

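The wrist view shows the impeller held upright with its boss hole at (320,286). The small casing's rim is behind it: left (258,197), right (378,197), top (322,141).

```bash
python3 - <<'E'
from workcell import r
from h import *
p=r.camera_params("wrist")
for n,uv,z in[("rimL",(258,197),.028),("rimR",(378,197),.028),("rimtop",(322,141),.028),("boss",(320,286),.149),("spot top edge",(318,184),.006)]: print(n,at(p,uv,z).round(4))
print(p["eye"],r.sense()["ee_pos"])
E
```

```text
rimL [0.6177 0.2585 0.028 ]
rimR [0.6175 0.3513 0.028 ]
rimtop [0.5748 0.3078 0.028 ]
boss [0.6218 0.3065 0.149 ]
spot top edge [0.6126 0.3048 0.006 ]
[0.54944304 0.30633353 0.26753708] [0.62192968 0.30543038 0.29705513]
```

The impeller is centred over the casing within 2 mm, so I'll lower it.

```bash
python3 -m crank '[{"dx":0,"dy":-0.1,"dz":2.5,"turn":0,"fingers":1},{"dx":0,"dy":0,"dz":2.5,"turn":0,"fingers":1},{"dx":0,"dy":0,"dz":2,"turn":0,"fingers":1},{"dx":0,"dy":0,"dz":1.2,"turn":0,"fingers":1},{"dx":0,"dy":0,"dz":0.4,"turn":0,"fingers":1}]';python3 -m crank '[{"dx":0,"dy":0,"dz":0.3,"turn":0,"fingers":1},{"dx":0,"dy":0,"dz":0.2,"turn":0,"fingers":1},{"dx":0,"dy":0,"dz":0,"turn":0,"fingers":1},{"dx":0,"dy":0,"dz":0,"turn":0,"fingers":1}]'
```

```text
t: 6.42
ee_pos: [0.6217, 0.3027, 0.2092]
tool_rot: [-0.002, -3.137, 0.003]
ft_force: [0.5, -0.1, -2.3]
width: 0.278
grip_force: 59.3
t: 6.75
ee_pos: [0.6228, 0.3045, 0.208]
tool_rot: [-0.001, 3.139, 0.001]
ft_force: [0.3, -0.2, -2.5]
width: 0.277
grip_force: 59.3
```

```bash
for i in 1; do python3 -m crank '[{"dx":0,"dy":0,"dz":0.2,"turn":0,"fingers":1},{"dx":0,"dy":0,"dz":0,"turn":0,"fingers":1}]'; python3 -m crank '[{"dx":0,"dy":0,"dz":0.15,"turn":0,"fingers":1},{"dx":0,"dy":0,"dz":0,"turn":0,"fingers":1}]'; python3 -m crank '[{"dx":0,"dy":0,"dz":0.1,"turn":0,"fingers":1},{"dx":0,"dy":0,"dz":0,"turn":0,"fingers":1}]'; done | grep -E "pos|force"
```

```text
ee_pos: [0.6224, 0.3046, 0.2053]
ft_force: [-0.5, -0.2, -2.3]
grip_force: 59.3
ee_pos: [0.6224, 0.3047, 0.2036]
ft_force: [-0.1, -0.0, -1.7]
grip_force: 59.8
ee_pos: [0.6224, 0.3046, 0.2036]
ft_force: [-1.6, -0.2, 5.1]
grip_force: 60.1
```

It has touched down at the expected height. I'll release it part-way so the fingers clear the wall, then lift.

```bash
python3 -m crank '[{"dx":0,"dy":0,"dz":0,"turn":0,"fingers":0.6},{"dx":0,"dy":0,"dz":0,"turn":0,"fingers":0.6},{"dx":0,"dy":0,"dz":0,"turn":0,"fingers":0.6},{"dx":0,"dy":0,"dz":-0.5,"turn":0,"fingers":0.6},{"dx":0,"dy":0,"dz":-1,"turn":0,"fingers":0.6}]'
python3 -m crank '[{"dx":0,"dy":0,"dz":-3,"turn":0,"fingers":0.6},{"dx":0,"dy":0,"dz":-3,"turn":0,"fingers":0.6},{"dx":0,"dy":0,"dz":-3,"turn":0,"fingers":0.5},{"dx":0,"dy":0,"dz":-3,"turn":0,"fingers":0.2},{"dx":0,"dy":0,"dz":0,"turn":0,"fingers":0}]'
python3 -m crank '[{"dx":4.1,"dy":0.2,"dz":0,"turn":0,"fingers":0},{"dx":4.1,"dy":0.2,"dz":0,"turn":0,"fingers":0},{"dx":4.1,"dy":0.2,"dz":0,"turn":0,"fingers":0},{"dx":2.9,"dy":0.2,"dz":0,"turn":0,"fingers":0},{"dx":0.9,"dy":0.1,"dz":0,"turn":0,"fingers":0}]'
python3 -m crank '[{"dx":0,"dy":0,"dz":0,"turn":0,"fingers":0},{"dx":0,"dy":0,"dz":0,"turn":0,"fingers":0}]'
python3 - <<'E'
from workcell import r
import cv2
from h import *
im,d=r.get_image("wrist");p=r.camera_params("wrist");print(p["eye"],r.sense()["ee_pos"])
cv2.imwrite("pics/w4.png",im[:,:,::-1])
t,_=r.get_image("top");s,_=r.get_image("scene")
cv2.imwrite("pics/t4.png",np.hstack([cv2.resize(t[140:280,160:260,::-1],(300,420),interpolation=cv2.INTER_CUBIC),cv2.resize(s[180:285,430:545,::-1],(460,420),interpolation=cv2.INTER_CUBIC)]))
E
```

```text
t: 7.67
ee_pos: [0.6218, 0.3042, 0.2162]
tool_rot: [0.001, -3.139, 0.002]
ft_force: [-0.2, 0.2, -0.7]
width: 0.398
grip_force: 0.0
t: 8.08
ee_pos: [0.6239, 0.3051, 0.346]
tool_rot: [-0.001, 3.128, 0.008]
ft_force: [1.5, 0.3, -0.3]
width: 0.767
grip_force: 0.0
t: 8.5
ee_pos: [0.4565, 0.313, 0.3378]
tool_rot: [0.004, -3.138, 0.001]
ft_force: [-0.1, -0.5, 0.5]
width: 1.0
grip_force: 0.0
t: 8.67
ee_pos: [0.4618, 0.3136, 0.3381]
tool_rot: [-0.002, 3.139, 0.001]
ft_force: [1.1, 0.0, 0.5]
width: 1.004
grip_force: 0.0
[0.39026005 0.31460654 0.30810187] [0.46262052 0.31358428 0.33792083]
```

View pics/w4.png

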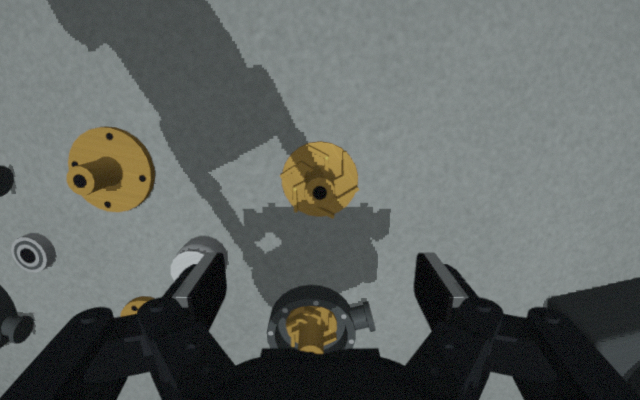

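View pics/t4.png

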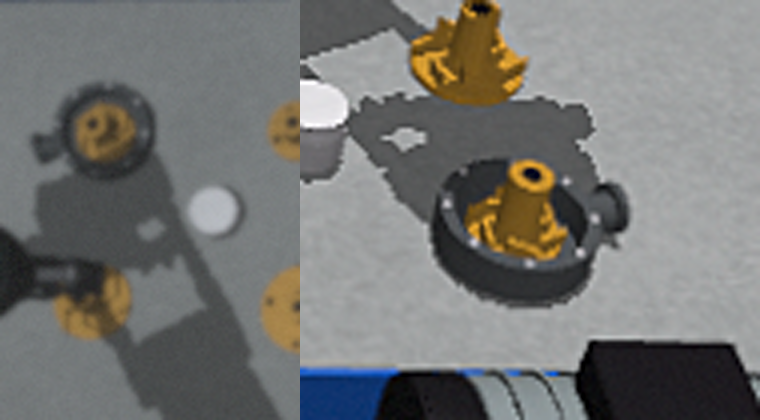

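The small impeller lies flat inside its casing: top crop (103,133), scene crop boss (533,172). The wrist view is over the medium impeller, with its boss hole at (320,192) and disc at (319,179). It's almost exactly underneath, so I'll descend.

```bash
python3 -m crank '[{"dx":0.2,"dy":0,"dz":3.5,"turn":0,"fingers":0},{"dx":0,"dy":0,"dz":3.5,"turn":0,"fingers":0},{"dx":0,"dy":0,"dz":3.4,"turn":0,"fingers":0},{"dx":0,"dy":0,"dz":2.5,"turn":0,"fingers":0},{"dx":0,"dy":0,"dz":1.2,"turn":0,"fingers":0.2}]'; python3 -m crank '[{"dx":0,"dy":0,"dz":0,"turn":0,"fingers":0.4},{"dx":0,"dy":0,"dz":0,"turn":0,"fingers":0.4},{"dx":0,"dy":0,"dz":0,"turn":0,"fingers":0.4}]'
python3 - <<'E'
from workcell import r
from h import *
p=r.camera_params("wrist");im,d=r.get_image("wrist")
hsv=cv2.cvtColor(im,cv2.COLOR_RGB2HSV)
P=[(u,v) for v in range(255,330) for u in range(270,370) if 0.10<d[v,u]<0.2]
cv2.imwrite("pics/w5.png",im[180:380,160:480,::-1]);print(r.sense()["ee_pos"])
E
```

```text
t: 9.23
ee_pos: [0.4595, 0.3125, 0.1922]
tool_rot: [-0.001, -3.137, 0.004]
ft_force: [-0.8, -0.7, 0.9]
width: 0.883
grip_force: 0.0
t: 9.48
ee_pos: [0.4607, 0.3136, 0.1969]
tool_rot: [-0.0, 3.14, 0.002]
ft_force: [0.0, 0.4, 0.1]
width: 0.601
grip_force: 0.0
[0.46061451 0.31366365 0.19733389]
```

View pics/w5.png

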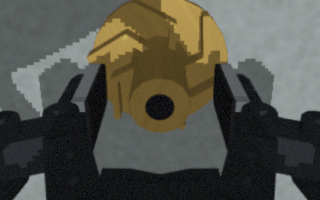

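The boss hole at (160,107) in the crop is centred between the pads. Next: close and lift.

```bash
python3 -m crank '[{"dx":0,"dy":0,"dz":0,"turn":0,"fingers":1},{"dx":0,"dy":0,"dz":0,"turn":0,"fingers":1},{"dx":0,"dy":0,"dz":0,"turn":0,"fingers":1},{"dx":0,"dy":0,"dz":0,"turn":0,"fingers":1},{"dx":0,"dy":0,"dz":0,"turn":0,"fingers":1}]'; python3 -m crank '[{"dx":0,"dy":0,"dz":0,"turn":0,"fingers":1},{"dx":0,"dy":0,"dz":-2,"turn":0,"fingers":1},{"dx":0,"dy":0,"dz":-3,"turn":0,"fingers":1},{"dx":0,"dy":0,"dz":-3,"turn":0,"fingers":1},{"dx":0,"dy":0,"dz":-2,"turn":0,"fingers":1}]'
```

```text
t: 9.95
ee_pos: [0.4598, 0.3135, 0.1976]
tool_rot: [-0.001, 3.139, 0.002]
ft_force: [0.2, 0.1, 5.9]
width: 0.275
grip_force: 58.9
t: 10.37
ee_pos: [0.4593, 0.3135, 0.2984]
tool_rot: [-0.001, 3.14, 0.002]
ft_force: [1.2, -0.1, -2.4]
width: 0.277
grip_force: 59.3
```

```bash
python3 -m crank '[{"dx":-0.6,"dy":-1.5,"dz":0,"turn":0,"fingers":1},{"dx":-1.3,"dy":-3.4,"dz":0,"turn":0,"fingers":1},{"dx":-1.3,"dy":-3.4,"dz":0,"turn":0,"fingers":1},{"dx":-1.3,"dy":-3.4,"dz":0,"turn":0,"fingers":1},{"dx":-1.3,"dy":-3.4,"dz":0,"turn":0,"fingers":1}]'
python3 -m crank '[{"dx":-1.3,"dy":-3.4,"dz":0,"turn":0,"fingers":1},{"dx":-1.3,"dy":-3.4,"dz":0,"turn":0,"fingers":1},{"dx":-1.3,"dy":-3.4,"dz":0,"turn":0,"fingers":1},{"dx":-1.3,"dy":-3.4,"dz":0,"turn":0,"fingers":1},{"dx":-1.3,"dy":-3.4,"dz":0,"turn":0,"fingers":1}]'
python3 -m crank '[{"dx":-1.3,"dy":-3.4,"dz":0,"turn":0,"fingers":1},{"dx":-1.3,"dy":-3.4,"dz":0,"turn":0,"fingers":1},{"dx":-1.0,"dy":-2.8,"dz":0,"turn":0,"fingers":1},{"dx":0,"dy":0,"dz":0,"turn":0,"fingers":1},{"dx":0,"dy":0,"dz":0,"turn":0,"fingers":1}]'
python3 - <<'E'
from workcell import r
import cv2
print(r.sense()["ee_pos"]);im,d=r.get_image("wrist")
cv2.imwrite("pics/w6.png",im[:,:,::-1])
E
```

```text
t: 10.78
ee_pos: [0.5171, 0.1611, 0.296]
tool_rot: [0.003, -3.141, -0.0]
ft_force: [-0.0, 1.0, -2.1]
width: 0.28
grip_force: 59.5
t: 11.2
ee_pos: [0.5824, -0.0092, 0.2958]
tool_rot: [0.001, -3.141, -0.001]
ft_force: [1.4, -0.1, -2.9]
width: 0.279
grip_force: 59.5
t: 11.62
ee_pos: [0.6187, -0.1052, 0.2953]
tool_rot: [-0.004, -3.14, -0.001]
ft_force: [-0.4, 0.4, -3.0]
width: 0.273
grip_force: 59.6
[ 0.61867896 -0.1052377   0.29534543]
```

View pics/w6.png

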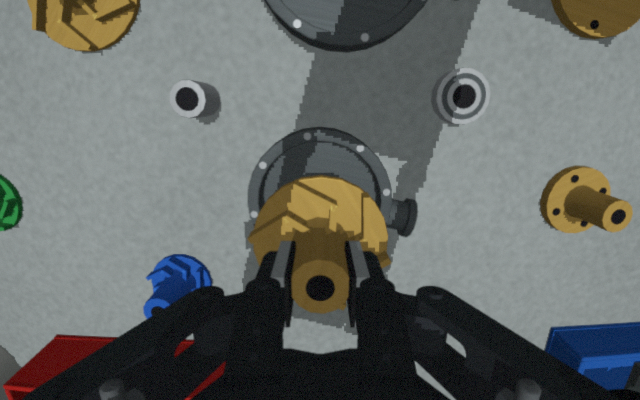

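The medium casing's rim spans 248–391 px with its top at (320,128), which puts it laterally centred under the held impeller.

```bash
python3 - <<'E'
from workcell import r
from h import *
p=r.camera_params("wrist")
for n,uv in[("L",(248,197)),("R",(391,197)),("T",(320,128))]: print(n,at(p,uv,.028).round(4))
print("boss",at(p,(320,288),.147),r.sense()["ee_pos"])
E
python3 -m crank '[{"dx":0,"dy":0,"dz":2,"turn":0,"fingers":1},{"dx":0,"dy":0,"dz":2,"turn":0,"fingers":1},{"dx":0,"dy":0,"dz":1,"turn":0,"fingers":1}]'
```

```text
L [ 0.6131 -0.1574  0.028 ]
R [ 0.6132 -0.0476  0.028 ]
T [ 0.5613 -0.1022  0.028 ]
boss [ 0.61898137 -0.10244836  0.147     ] [ 0.61813113 -0.10388294  0.29532937]
t: 11.92
ee_pos: [0.617, -0.1018, 0.244]
tool_rot: [0.003, -3.137, -0.003]
ft_force: [-0.4, 1.0, -4.1]
width: 0.275
grip_force: 59.6
```

```bash
(python3 -m crank '[{"dx":0.1,"dy":0,"dz":1.7,"turn":0,"fingers":1},{"dx":0,"dy":0,"dz":1.2,"turn":0,"fingers":1},{"dx":0,"dy":0,"dz":0.5,"turn":0,"fingers":1},{"dx":0,"dy":0,"dz":0,"turn":0,"fingers":1},{"dx":0,"dy":0,"dz":0,"turn":0,"fingers":1}]'; python3 -m crank '[{"dx":0,"dy":0,"dz":0.2,"turn":0,"fingers":1},{"dx":0,"dy":0,"dz":0,"turn":0,"fingers":1}]'; python3 -m crank '[{"dx":0,"dy":0,"dz":0.15,"turn":0,"fingers":1},{"dx":0,"dy":0,"dz":0,"turn":0,"fingers":1}]' ) | grep -E "pos|force"
```

```text
ee_pos: [0.6177, -0.1029, 0.2125]
ft_force: [-0.1, 0.2, -2.5]
grip_force: 59.6
ee_pos: [0.6179, -0.1034, 0.211]
ft_force: [0.2, 0.7, -2.7]
grip_force: 59.6
ee_pos: [0.6177, -0.1036, 0.209]
ft_force: [0.1, 0.4, -3.3]
grip_force: 59.6
```

```bash
(python3 -m crank '[{"dx":0,"dy":0,"dz":0.2,"turn":0,"fingers":1},{"dx":0,"dy":0,"dz":0.1,"turn":0,"fingers":1},{"dx":0,"dy":0,"dz":0,"turn":0,"fingers":1}]'; python3 -m crank '[{"dx":0,"dy":0,"dz":0.1,"turn":0,"fingers":1},{"dx":0,"dy":0,"dz":0,"turn":0,"fingers":1}]'; python3 -m crank '[{"dx":0,"dy":0,"dz":0.1,"turn":0,"fingers":1},{"dx":0,"dy":0,"dz":0,"turn":0,"fingers":1}]' ) | grep -E "pos|force"
```

```text
ee_pos: [0.6175, -0.1036, 0.2054]
ft_force: [-0.7, 0.4, -2.2]
grip_force: 59.6
ee_pos: [0.6176, -0.1035, 0.2045]
ft_force: [0.6, 0.1, -3.0]
grip_force: 59.6
ee_pos: [0.6177, -0.1036, 0.2037]
ft_force: [0.3, 0.0, -2.5]
grip_force: 60.0
```

```bash
(python3 -m crank '[{"dx":0,"dy":0,"dz":0.1,"turn":0,"fingers":1},{"dx":0,"dy":0,"dz":0,"turn":0,"fingers":1}]' ) | grep -E "pos|force"
```

```text
ee_pos: [0.6176, -0.1036, 0.2036]
ft_force: [-2.1, -0.3, 3.9]
grip_force: 60.5
```

Seated: contact force at the expected height. I'll release it and move over the large impeller.

```bash
python3 -m crank '[{"dx":0,"dy":0,"dz":0,"turn":0,"fingers":0.6},{"dx":0,"dy":0,"dz":0,"turn":0,"fingers":0.6},{"dx":0,"dy":0,"dz":0,"turn":0,"fingers":0.6},{"dx":0,"dy":0,"dz":-0.5,"turn":0,"fingers":0.6},{"dx":0,"dy":0,"dz":-1,"turn":0,"fingers":0.6}]'
python3 -m crank '[{"dx":0,"dy":0,"dz":-3,"turn":0,"fingers":0.6},{"dx":0,"dy":0,"dz":-3,"turn":0,"fingers":0.6},{"dx":0,"dy":0,"dz":-3,"turn":0,"fingers":0.5},{"dx":0,"dy":0,"dz":-3,"turn":0,"fingers":0.2},{"dx":0.9,"dy":-1,"dz":0,"turn":0,"fingers":0}]'
python3 -m crank '[{"dx":2.6,"dy":-2.9,"dz":0,"turn":0,"fingers":0},{"dx":2.6,"dy":-2.9,"dz":0,"turn":0,"fingers":0},{"dx":2.6,"dy":-2.9,"dz":0,"turn":0,"fingers":0},{"dx":2.6,"dy":-2.9,"dz":0,"turn":0,"fingers":0},{"dx":2.6,"dy":-2.9,"dz":0,"turn":0,"fingers":0}]'
python3 -m crank '[{"dx":2.2,"dy":-2.5,"dz":0,"turn":0,"fingers":0},{"dx":0,"dy":0,"dz":0,"turn":0,"fingers":0},{"dx":0,"dy":0,"dz":0,"turn":0,"fingers":0}]'
python3 - <<'E'
from workcell import r
import cv2
from h import *
im,d=r.get_image("wrist");p=r.camera_params("wrist");print(p["eye"],r.sense()["ee_pos"])
s,_=r.get_image("scene")
cv2.imwrite("pics/w7.png",np.hstack([cv2.resize(im[100:300,220:420,::-1],(400,400)),cv2.resize(s[180:280,260:360,::-1],(400,400),interpolation=cv2.INTER_CUBIC)]))
E
```

```text
t: 13.83
ee_pos: [0.6172, -0.1034, 0.2169]
tool_rot: [0.001, -3.139, -0.001]
ft_force: [0.4, 0.3, 0.6]
width: 0.402
grip_force: 0.0
t: 14.25
ee_pos: [0.6114, -0.113, 0.3457]
tool_rot: [-0.004, 3.126, -0.005]
ft_force: [1.2, -0.2, 1.4]
width: 0.766
grip_force: 0.0
t: 14.67
ee_pos: [0.4772, -0.2596, 0.3384]
tool_rot: [-0.002, 3.141, -0.001]
ft_force: [-0.0, -0.1, 0.6]
width: 1.002
grip_force: 0.0
t: 14.92
ee_pos: [0.4556, -0.2849, 0.3383]
tool_rot: [0.005, 3.141, -0.0]
ft_force: [-0.3, 0.3, -0.7]
width: 0.997
grip_force: 0.0
[ 0.38399033 -0.28286144  0.3085019 ] [ 0.4563951  -0.28400926  0.33818698]
```

View pics/w7.png

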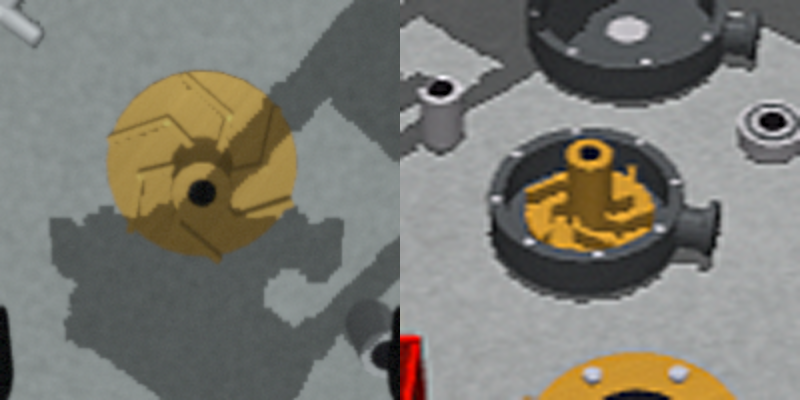

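The medium impeller lies flat in its casing in the right panel (boss at (590,152)). In the left panel the large impeller's boss hole at (202,193) is directly below the gripper, so I'll descend.

```bash
python3 -m crank '[{"dx":-0.1,"dy":0.05,"dz":3.5,"turn":0,"fingers":0},{"dx":0,"dy":0,"dz":3.5,"turn":0,"fingers":0},{"dx":0,"dy":0,"dz":3.4,"turn":0,"fingers":0},{"dx":0,"dy":0,"dz":2.5,"turn":0,"fingers":0},{"dx":0,"dy":0,"dz":1.2,"turn":0,"fingers":0.2}]'; python3 -m crank '[{"dx":0,"dy":0,"dz":0,"turn":0,"fingers":0.4},{"dx":0,"dy":0,"dz":0,"turn":0,"fingers":0.4},{"dx":0,"dy":0,"dz":0,"turn":0,"fingers":0.4}]'
python3 - <<'E'
from workcell import r
import cv2
im,d=r.get_image("wrist")
cv2.imwrite("pics/w8.png",im[180:380,160:480,::-1]);print(r.sense()["ee_pos"])
E
```

```text
t: 15.43
ee_pos: [0.4577, -0.2808, 0.1934]
tool_rot: [0.005, -3.137, -0.006]
ft_force: [-0.4, 0.5, 0.3]
width: 0.886
grip_force: 0.0
t: 15.68
ee_pos: [0.4589, -0.2829, 0.1977]
tool_rot: [-0.003, 3.14, -0.002]
ft_force: [0.1, -0.0, 0.8]
width: 0.596
grip_force: 0.0
[ 0.45884915 -0.28308637  0.19799192]
```

View pics/w8.png

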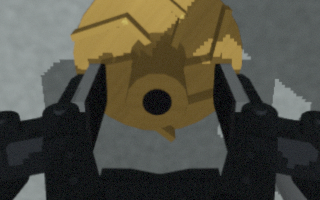

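The boss hole at (157,102) is within about 1.5 mm of centre. After a small trim I'll close and lift.

```bash
python3 -m crank '[{"dx":0.15,"dy":-0.1,"dz":0.05,"turn":0,"fingers":0.5},{"dx":0,"dy":0,"dz":0,"turn":0,"fingers":1},{"dx":0,"dy":0,"dz":0,"turn":0,"fingers":1},{"dx":0,"dy":0,"dz":0,"turn":0,"fingers":1},{"dx":0,"dy":0,"dz":0,"turn":0,"fingers":1}]'; python3 -m crank '[{"dx":0,"dy":0,"dz":0,"turn":0,"fingers":1},{"dx":0,"dy":0,"dz":-2,"turn":0,"fingers":1},{"dx":0,"dy":0,"dz":-3,"turn":0,"fingers":1},{"dx":0,"dy":0,"dz":-3,"turn":0,"fingers":1},{"dx":0,"dy":0,"dz":-2,"turn":0,"fingers":1}]'
```

```text
t: 16.15
ee_pos: [0.4564, -0.2843, 0.1974]
tool_rot: [-0.001, 3.14, -0.001]
ft_force: [-0.6, 1.0, 6.3]
width: 0.277
grip_force: 58.7
t: 16.57
ee_pos: [0.4561, -0.2842, 0.2978]
tool_rot: [-0.001, 3.141, -0.001]
ft_force: [0.8, -0.4, -5.9]
width: 0.278
grip_force: 60.3
```

```bash
python3 -m crank '[{"dx":0.3,"dy":2,"dz":0,"turn":0,"fingers":1},{"dx":0.3,"dy":3.5,"dz":0,"turn":0,"fingers":1},{"dx":0.3,"dy":3.5,"dz":0,"turn":0,"fingers":1},{"dx":0.3,"dy":3.5,"dz":0,"turn":0,"fingers":1},{"dx":0.2,"dy":3.5,"dz":0,"turn":0,"fingers":1}]'
python3 -m crank '[{"dx":0,"dy":2.7,"dz":0,"turn":0,"fingers":1},{"dx":0,"dy":1.2,"dz":0,"turn":0,"fingers":1},{"dx":0,"dy":0,"dz":0,"turn":0,"fingers":1},{"dx":0,"dy":0,"dz":0,"turn":0,"fingers":1}]'
python3 - <<'E'
from workcell import r
import cv2
print(r.sense()["ee_pos"]);im,d=r.get_image("wrist")
cv2.imwrite("pics/w9.png",im[80:330,160:480,::-1])
E
```

```text
t: 16.98
ee_pos: [0.4406, -0.1226, 0.2953]
tool_rot: [-0.001, -3.139, -0.002]
ft_force: [1.4, -0.1, -6.1]
width: 0.274
grip_force: 60.4
t: 17.32
ee_pos: [0.4415, -0.0845, 0.2956]
tool_rot: [0.004, -3.14, 0.0]
ft_force: [0.4, 0.1, -6.0]
width: 0.278
grip_force: 60.5
[ 0.44146513 -0.08450701  0.2956456 ]
```

View pics/w9.png

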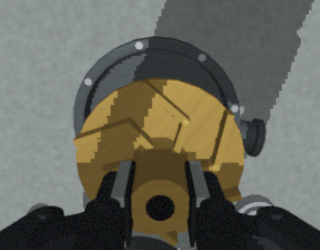

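The large casing's rim runs left (74,115), right about (241,110), top (157,37) in the crop, with the impeller boss hole at (160,207).

```bash
python3 - <<'E'
from workcell import r
from h import *
p=r.camera_params("wrist")
for n,uv in[("L",(234,195)),("R",(401,190)),("T",(317,117.5))]: print(n,at(p,uv,.028).round(4))
print("boss",at(p,(320,287),.147),r.sense()["ee_pos"])
E
python3 -m crank '[{"dx":0,"dy":-0.1,"dz":2,"turn":0,"fingers":1},{"dx":0,"dy":0,"dz":2,"turn":0,"fingers":1},{"dx":0,"dy":0,"dz":1,"turn":0,"fingers":1}]'
```

```text
L [ 0.4359 -0.1502  0.028 ]
R [ 0.4317 -0.0221  0.028 ]
T [ 0.378  -0.0863  0.028 ]
boss [ 0.44273994 -0.08410514  0.147     ] [ 0.44184871 -0.08526858  0.2958285 ]
t: 17.62
ee_pos: [0.4415, -0.0872, 0.2444]
tool_rot: [-0.001, -3.139, -0.001]
ft_force: [-1.0, 1.0, -6.7]
width: 0.274
grip_force: 60.4
```

The casing centre is about (0.443, -0.086), so the impeller is within 2 mm. I'll lower it.

```bash
(python3 -m crank '[{"dx":0,"dy":0,"dz":1.7,"turn":0,"fingers":1},{"dx":0,"dy":0,"dz":1.2,"turn":0,"fingers":1},{"dx":0,"dy":0,"dz":0.5,"turn":0,"fingers":1},{"dx":0,"dy":0,"dz":0,"turn":0,"fingers":1},{"dx":0,"dy":0,"dz":0,"turn":0,"fingers":1}]'; python3 -m crank '[{"dx":0,"dy":0,"dz":0.2,"turn":0,"fingers":1},{"dx":0,"dy":0,"dz":0.2,"turn":0,"fingers":1},{"dx":0,"dy":0,"dz":0,"turn":0,"fingers":1}]';python3 -m crank '[{"dx":0,"dy":0,"dz":0.1,"turn":0,"fingers":1},{"dx":0,"dy":0,"dz":0,"turn":0,"fingers":1}]' ) | grep -E "pos|force"
```

```text
ee_pos: [0.4424, -0.0869, 0.2122]
ft_force: [-0.0, -0.2, -5.7]
grip_force: 60.4
ee_pos: [0.4422, -0.0863, 0.2085]
ft_force: [-0.2, 0.2, -5.7]
grip_force: 60.4
ee_pos: [0.4421, -0.0861, 0.2073]
ft_force: [-0.9, 0.5, -6.5]
grip_force: 60.4
```

```bash
(python3 -m crank '[{"dx":0,"dy":0,"dz":0.15,"turn":0,"fingers":1},{"dx":0,"dy":0,"dz":0,"turn":0,"fingers":1}]'; python3 -m crank '[{"dx":0,"dy":0,"dz":0.1,"turn":0,"fingers":1},{"dx":0,"dy":0,"dz":0,"turn":0,"fingers":1}]';python3 -m crank '[{"dx":0,"dy":0,"dz":0.1,"turn":0,"fingers":1},{"dx":0,"dy":0,"dz":0,"turn":0,"fingers":1}]' ) | grep -E "pos|force"
```

```text
ee_pos: [0.4421, -0.0861, 0.2056]
ft_force: [-0.5, 0.3, -6.1]
grip_force: 60.4
ee_pos: [0.4421, -0.0861, 0.2045]
ft_force: [-1.1, -0.3, -4.9]
grip_force: 60.4
ee_pos: [0.4421, -0.0861, 0.2035]
ft_force: [-0.8, -0.5, -5.5]
grip_force: 60.4
```

```bash
(python3 -m crank '[{"dx":0,"dy":0,"dz":0.08,"turn":0,"fingers":1},{"dx":0,"dy":0,"dz":0,"turn":0,"fingers":1}]'; python3 -m crank '[{"dx":0,"dy":0,"dz":0.05,"turn":0,"fingers":1},{"dx":0,"dy":0,"dz":0,"turn":0,"fingers":1}]' ) | grep -E "pos|force"
```

```text
ee_pos: [0.4421, -0.0861, 0.2034]
ft_force: [-1.2, 0.0, 0.9]
grip_force: 61.6
ee_pos: [0.442, -0.0861, 0.2034]
ft_force: [-4.0, 0.8, 7.0]
grip_force: 62.1
```

It's seated. I'll release, lift and check.

```bash
python3 -m crank '[{"dx":0,"dy":0,"dz":0,"turn":0,"fingers":0.6},{"dx":0,"dy":0,"dz":0,"turn":0,"fingers":0.6},{"dx":0,"dy":0,"dz":0,"turn":0,"fingers":0.6},{"dx":0,"dy":0,"dz":-0.5,"turn":0,"fingers":0.6},{"dx":0,"dy":0,"dz":-1,"turn":0,"fingers":0.6}]'
python3 -m crank '[{"dx":0,"dy":0,"dz":-3,"turn":0,"fingers":0.6},{"dx":0,"dy":0,"dz":-3,"turn":0,"fingers":0.6},{"dx":0,"dy":0,"dz":-3,"turn":0,"fingers":0.6},{"dx":0,"dy":0,"dz":-3,"turn":0,"fingers":0.6},{"dx":0,"dy":0,"dz":0,"turn":0,"fingers":0.6}]'
python3 -m crank '[{"dx":0,"dy":0,"dz":-2,"turn":0,"fingers":0.6},{"dx":0,"dy":0,"dz":0,"turn":0,"fingers":0.6},{"dx":0,"dy":0,"dz":0,"turn":0,"fingers":0.6}]'
python3 - <<'E'
from workcell import r
import cv2
s,_=r.get_image("scene");cv2.imwrite("pics/end.png",cv2.resize(s[130:290,180:530,::-1],(800,366),interpolation=cv2.INTER_CUBIC))
E
```

```text
t: 19.7
ee_pos: [0.4418, -0.0861, 0.217]
tool_rot: [0.001, -3.14, -0.001]
ft_force: [0.8, 1.2, 0.5]
width: 0.399
grip_force: 0.0
t: 20.12
ee_pos: [0.4441, -0.0868, 0.3433]
tool_rot: [-0.001, 3.13, -0.007]
ft_force: [1.1, 0.2, 0.0]
width: 0.401
grip_force: 0.0
t: 20.37
ee_pos: [0.4423, -0.0862, 0.3578]
tool_rot: [-0.001, 3.14, -0.001]
ft_force: [-0.7, -0.1, -0.1]
width: 0.4
grip_force: 0.0
```

View pics/end.png

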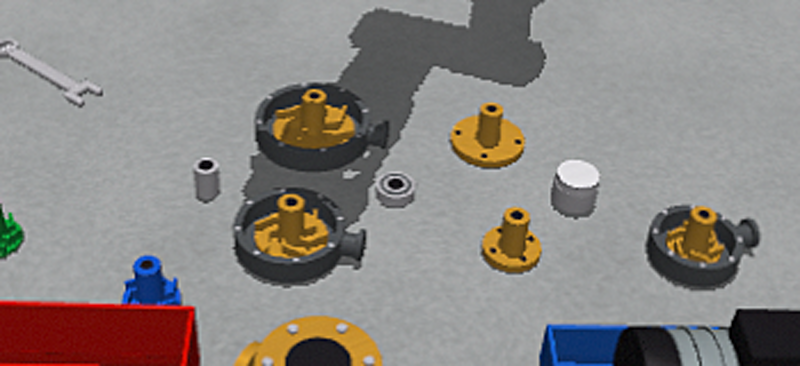

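All three impellers sit flat in their casings: large (314,125), medium (291,235), small (703,240). The covers at (488,140) and (514,245) are untouched.

```bash
python3 -c "
from workcell import r
print(r.job_done())"
```

```text
the job is handed in; nothing more can be done
None
```

All three impellers lie flat, boss up, in the casings of their own size, each lowered to the floor before release; the covers were left where they lay, and the job was handed in after about 20 s of robot time.

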